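Close the collet drawer on the machine-shop bench

TASK

Two low grey chests stand on the bench with their drawers left open. Push the drawer with the round collets in it fully home, so that it clicks into its detent and stays shut, and leave the other drawer, with the long flat steel parallels, standing open as it is.

Things in the scene. Friction and masses are not known exactly. Their poses are not given: they have to be found in the camera images.
- collet_drawer (a joint): Opening (m) of the drawer with rows of round steel collets, 28 mm across, in a black rack: 0 is fully home; starts 0.07 to 0.12 open. Slides with 1 to 3 N of friction. From 16 to 7 mm before home a spring ball resists with up to about 10 N and pushes it out again if let go; over the last 7 mm the ball pulls it home by itself and keeps it there, against a firm stop.
- collet_pull (a point): Middle of the outer face of the collet drawer's aluminium pull strip, its foremost part, the place to push; 66 mm above the bench, moves with the drawer. Strip 160 mm long, 16 high, 10 proud of the flat drawer front (180 mm wide, 8 to 78 mm above the bench). x axis: level, into the chest, the way it closes; y along the strip; z up. At home the front is flush with the chest's edge.
- parallel_drawer (a joint): Opening (m) of the other drawer (long flat steel bars, the parallels, standing on edge); same detent; starts 0.07 to 0.12 open, to stay as it is. Which chest is on the left varies. The chests are fixed to the bench, 190 mm wide, 250 deep, tops 87 mm above the bench; a small thing under 30 mm high lies on each top, 130 mm or more behind its front edge.
- parallel_pull (a point): Middle of the outer face of the parallel drawer's pull strip; sizes and axes as for collet_pull. In front, between the two drawers, stands a loose brass pin, 32 mm across and 70 high.

How it is judged:
By the outcome, as a careful person would: the job done as asked, in the order asked, and still so for the second after the job is handed in, with the robot touching nothing.
It also fails if it takes over 32 s, if anything falls off the work surface, if the arm or the gripper's body presses on something with over 40 N, if the wrist force passes 120 N, or if a joint passes its speed limit or range.

ROBOT

A 6-joint arm with a two-finger parallel gripper is mounted at the origin on the work surface. World frame = base frame: x ahead of the robot, y to its left, z up, the work surface at z = 0. Lengths are in m, angles in degrees, forces in N, time in s.
With the tool pointing down it reaches from about 0.35 to 0.875 m from the base axis. Payload 15.5 kg.
Tool frame: the origin (TCP) lies at the very end of the fingers, on their centre line; the grasp point (between the pads) lies 19 mm behind it; z points along the fingers, y is the line along which they close (so a half turn about z gives the same grasp; the last joint's range is limited). The gripper opens to 85 mm and grips with 20 to 120 N. Pads are 22 mm wide; open, the fingers measure 114 mm over their backs; the gripper's body (76 mm by 85 mm) begins 54 mm behind the grasp point. The pads swing forward as they close: fully open they stand 13 mm farther back than shut.
Start: joints at [-70.789, 28.281, 77.091, -0, 74.628, -5.472], TCP at [0.261, -0.568, 0.231] pointing down, gripper open.
Joint ranges: [-166.48, 166.48], [-47.26, 123.95], [12.59, 153.08], [-70.14, 250.14], [6.76, 159.57], [-176.63, 176.63]. Speed limits (degrees/s): [108.29, 108.29, 147.25, 172.46, 172.46, 172.46].

INTERFACE

Orientations are given as a 3x3 rotation matrix whose columns are the frame's x, y, z axes.
In Python, from station import sensors, get_image, arm gives the robot as it stands.
- The arm moves only by the tool servo_tool, never from a script. Its argument "motion" is a list of rows, each a list of 5 numbers: the opening, from 0 (shut) to 1 (fully open), then the shift along the world's x, y, z in m, then the turn about the world's z in rad. A call has 1 to 8 rows; each row is the pose to reach, as a shift and turn from the pose commanded when the call began; what a row does not reach only later rows make up. A row lasts 1/10 s, in which the tool goes at most 50 mm and 8.59 degrees, less where a joint would pass 70% of its speed; a pose out of reach is approached as far as the arm can. A call with a gripper value outside its range is refused whole. The fingers move at their own pace and stop on an object; "force" is the grip in N (left out, the last holds). Time passes only in rows, so rows that repeat a pose let the fingers close. It gives the time, the measured TCP pose, the force, the opening and the grip force at its end, in the units of the state.
- sensors.state(): the state, without advancing time (a new reading comes with each control period).
- get_image(name): name is "scene" or "top" or "wrist"; returns a dict with "frame" (384x512x3 uint8, red, green, blue), "range_z" (384x512 float32, m along the optical axis (not along the pixel's ray), 0 where there is no reading), "fovy" (degrees; the focal length in pixels is half the picture's height over the tangent of half this angle, whatever the lens; pixels are square), "cx", "cy" (the principal point, pixels), "camera_from_world" (4x4, takes a point from world to camera coordinates). Camera axes: x right, y up, looking along -z (the intrinsics and any distortion apply to the point x, -y, -z); pixel columns grow to the right and rows downward; lengths in m; the calibration is good to about 2 mm. A picture is of the moment at which its call begins.
- arm.close_job(): hands the job in; it is judged then, once.
The state is a dict: "t": time; "q": joint angles; "joint_velocities": joint speeds; "joint_torque": joint torques, N m; "tool_pos": TCP position; "ee_rot": TCP orientation; "ft_force": force on the tool from outside, world axes, zero at the start; "torque": the same for the moment, N m; "gripper_width": finger opening in m; "gripper_force": force on a finger pad.
Only numpy, scipy, OpenCV 4.12 (cv2) and the standard library are available. Lean on these libraries where they do the work, as an engineer would, in place of code of your own. Each camera call takes 0.05 s, during which the arm holds its last target. There are 200 camera calls.

## Working session

There is one attempt and no reset: what is moved stays moved. The work goes in short steps, Python scripts to look and compute and a tool call to move; the robot and the scene stay as the last step left them, time stands still between calls to the robot, and variables do not carry over. Pictures are saved under pics/ and viewed, at most 10 in all, crops included, and the job is handed in when it is done.

Besides the shell and the picture viewer there is one more tool, called after "Emit:" by a JSON object that holds its "method" and its "body". servo_tool: Moves the arm, as the interface text tells. Its arguments: {"type":"object","properties":{"motion":{"type":"array","items":{"type":"array","items":{"type":"number"}}},"force":{"type":"number"}},"required":["motion"]}

```bash
mkdir -p pics; cat > h.py <<'E'
import numpy as np, cv2
from station import sensors, get_image, arm
def cloud(im):
    z=im["range_z"]; h,w=z.shape; f=h/2/np.tan(np.radians(im["fovy"])/2)
    v,u=np.mgrid[:h,:w]
    c=np.stack([(u-im["cx"])/f*z,-(v-im["cy"])/f*z,-z,np.ones_like(z)],-1)
    p=c@np.linalg.inv(im["camera_from_world"]).T
    p[z==0]=np.nan
    return p[...,:3]
E
python3 - <<'E'
from h import *
for n in("scene","top"):
    im=get_image(n); cv2.imwrite(f"pics/{n}0.png",im["frame"][...,::-1]); np.savez(n+".npz",**im); print(n,[k for k in im],im["fovy"])
E
```

```text
scene ['frame', 'range_z', 'fovy', 'cx', 'cy', 'camera_from_world'] 46.48571856339305
top ['frame', 'range_z', 'fovy', 'cx', 'cy', 'camera_from_world'] 52.705087053681645
```

View pics/scene0.png

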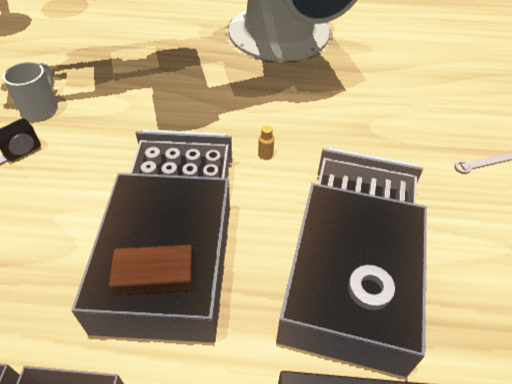

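View pics/top0.png

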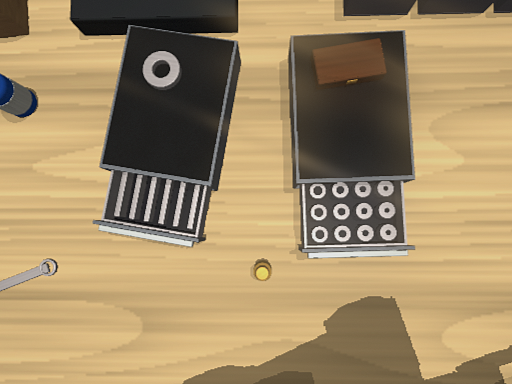

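The collet drawer is on the right in the top view, with its strip at about row 253 and columns 305–408. The pin is at (262,270) and the parallel drawer is on the left. Next I'll measure these.

```bash
python3 - <<'E'
from h import *
im=dict(np.load("top.npz")); p=cloud(im); f=192/np.tan(np.radians(float(im["fovy"]))/2)
C=np.linalg.inv(im["camera_from_world"])
def at(u,v,z):
    d=C[:3,:3]@np.array([(u-im["cx"])/f,-(v-im["cy"])/f,-1]); o=C[:3,3]
    return o+d*(z-o[2])/d[2]
np.set_printoptions(precision=4,suppress=True)
for v in range(244,262,2): print(v,p[v,330],p[v,380])
print("chest edge", at(297,184,.087),at(413,179,.087), p[170,310],p[170,400])
print("side", at(291,38,.087),at(405,32,.087))
# strip by height
m=np.zeros(p.shape[:2],bool); m[235:265,290:425]=1
s=p[m&(p[...,2]>.062)&(p[...,2]<.0755)]
print(len(s),s.min(0),s.max(0))
ys=np.linspace(s[:,1].min(),s[:,1].max(),25)
fr=np.array([[s[(s[:,1]>=a)&(s[:,1]<b)][:,0].min(),(a+b)/2] for a,b in zip(ys,ys[1:]) if ((s[:,1]>=a)&(s[:,1]<b)).any()])
print(fr)
print("pin",p[268,262])
E
```

```text
244 [ 0.5114 -0.1221  0.0441] [ 0.5123 -0.2006  0.0633]
246 [ 0.5089 -0.1192  0.0627] [ 0.5095 -0.1977  0.0735]
248 [ 0.5064 -0.1169  0.0767] [ 0.5067 -0.1953  0.0816]
250 [ 0.5034 -0.1162  0.0808] [ 0.5032 -0.1972  0.0745]
252 [ 0.4997 -0.1173  0.0731] [ 0.5    -0.1971  0.0744]
254 [ 0.4967 -0.117   0.0751] [ 0.4968 -0.1968  0.0753]
256 [ 0.4933 -0.1172  0.0734] [ 0.4882 -0.2176  0.0013]
258 [ 0.4843 -0.1287 -0.0007] [ 0.4846 -0.2176  0.001 ]
260 [ 0.4809 -0.1285  0.0007] [ 0.4809 -0.218  -0.0008]
chest edge [ 0.6094 -0.0642  0.087 ] [ 0.6165 -0.2491  0.087 ] [ 0.632  -0.0853  0.088 ] [ 0.631  -0.2287  0.0882]
side [ 0.8551 -0.0568  0.087 ] [ 0.8616 -0.245   0.087 ]
555 [ 0.4916 -0.2485  0.062 ] [ 0.5269 -0.0703  0.0755]
[[ 0.5109 -0.2448]
 [ 0.4951 -0.2373]
 [ 0.4952 -0.2299]
 [ 0.4952 -0.2225]
 [ 0.4951 -0.2151]
 [ 0.4952 -0.2076]
 [ 0.4952 -0.2002]
 [ 0.4935 -0.1928]
 [ 0.4934 -0.1854]
 [ 0.4934 -0.178 ]
 [ 0.4934 -0.1705]
 [ 0.4934 -0.1631]
 [ 0.4934 -0.1557]
 [ 0.4935 -0.1483]
 [ 0.4935 -0.1409]
 [ 0.4917 -0.1334]
 [ 0.4918 -0.126 ]
 [ 0.4916 -0.1186]
 [ 0.4917 -0.1112]
 [ 0.4918 -0.1037]
 [ 0.4916 -0.0963]
 [ 0.4916 -0.0889]
 [ 0.4918 -0.0815]
 [ 0.5058 -0.0741]]
pin [ 0.4736 -0.007   0.0718]
```

```bash
python3 - <<'E'
import cv2
i=cv2.imread("pics/top0.png")[165:275,285:425]; cv2.imwrite("pics/c.png",cv2.resize(i,None,fx=5,fy=5,interpolation=cv2.INTER_NEAREST))
E
```

```text
(no output)
```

View pics/c.png

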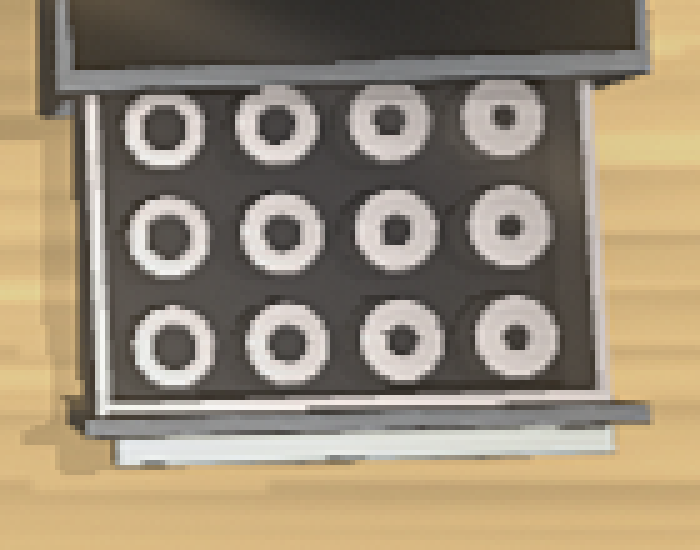

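The collets are confirmed. The strip face is at about (0.493, -0.159, 0.066), the closing direction is about (1, 0.025), and travel is about 0.11 m. I still need the current orientation.

```bash
python3 - <<'E'
from h import *
s=sensors.state(); print(s["t"],s["tool_pos"],np.round(s["ee_rot"],3),s["ft_force"])
im=dict(np.load("top.npz")); p=cloud(im)
import json
sc=dict(np.load("scene.npz")); q=cloud(sc).reshape(-1,3)
# tall things in the transit corridor
m=(q[:,2]>.09)&(q[:,0]>.2)&(q[:,0]<.5)&(q[:,1]<0)&(q[:,1]>-.7)
print(m.sum(), q[m].max(0) if m.any() else "")
E
```

```text
0.1 [ 0.2608884  -0.56757075  0.23075755] [[ 0.909  0.418 -0.   ]
 [ 0.418 -0.909  0.001]
 [ 0.    -0.001 -1.   ]] [ 0.34602269  0.84745136 -0.44273903]
249 [ 0.41513947 -0.47423949  0.09698532]
```

Emit:
{"method": "servo_tool", "body": {"motion": [[0,0.018,0.043,0,-0.1],[0,0.036,0.087,0,-0.2],[0,0.055,0.13,0,-0.3],[0,0.073,0.174,0,-0.406],[0,0.091,0.217,0,-0.406],[0,0.109,0.26,0,-0.406],[0,0.127,0.304,0,-0.406],[0,0.145,0.347,0,-0.406]], "force": 60}}

```text
t: 0.9
tool_pos: [0.4062, -0.219, 0.2312]
ee_rot: [[1.0, 0.025, -0.0], [0.025, -1.0, 0.0], [-0.0, -0.0, -1.0]]
ft_force: [0.6, 0.2, 0.5]
gripper_width: 0.0
gripper_force: 0.0
```

Emit:
{"method": "servo_tool", "body": {"motion": [[0,0.012,0.03,0,0],[0,0.025,0.06,0,0],[0,0.025,0.06,-0.04,0],[0,0.025,0.06,-0.08,0],[0,0.025,0.06,-0.11,0],[0,0.025,0.06,-0.11,0],[0,0.025,0.06,-0.11,0]]}}

```text
t: 1.6
tool_pos: [0.4309, -0.1609, 0.1216]
ee_rot: [[1.0, 0.025, -0.001], [0.025, -1.0, 0.001], [-0.001, -0.001, -1.0]]
ft_force: [0.2, 0.2, 0.6]
gripper_width: 0.0002
gripper_force: 0.0
```

Emit:
{"method": "servo_tool", "body": {"motion": [[0,0,0,-0.035,0],[0,0,0,-0.067,0],[0,0,0,-0.067,0],[0,0.02,0.0005,-0.067,0],[0,0.035,0.001,-0.067,0],[0,0.04,0.001,-0.067,0],[0,0.04,0.001,-0.067,0]]}}

```text
t: 2.3
tool_pos: [0.4721, -0.1603, 0.056]
ee_rot: [[1.0, 0.025, 0.002], [0.025, -1.0, -0.001], [0.002, 0.001, -1.0]]
ft_force: [0.7, 0.3, -0.4]
gripper_width: 0.0001
gripper_force: 0.0
```

Emit:
{"method": "servo_tool", "body": {"motion": [[0,0.005,0,0,0],[0,0.01,0,0,0],[0,0.015,0,0,0],[0,0.02,0,0,0],[0,0.025,0,0,0],[0,0.03,0.0005,0,0]]}}

```text
t: 2.9
tool_pos: [0.5013, -0.1594, 0.0542]
ee_rot: [[1.0, 0.025, -0.0], [0.025, -1.0, 0.0], [-0.0, -0.0, -1.0]]
ft_force: [-2.5, -2.2, -0.5]
gripper_width: -0.0001
gripper_force: 0.9
```

Emit:
{"method": "servo_tool", "body": {"motion": [[0,0.008,0.0002,0,0],[0,0.016,0.0004,0,0],[0,0.024,0.0006,0,0],[0,0.032,0.0008,0,0],[0,0.04,0.001,0,0],[0,0.048,0.0012,0,0],[0,0.056,0.0014,0,0],[0,0.064,0.0016,0,0]]}}

```text
t: 3.7
tool_pos: [0.5656, -0.1577, 0.0543]
ee_rot: [[1.0, 0.025, -0.0], [0.025, -1.0, 0.0], [-0.0, -0.0, -1.0]]
ft_force: [-1.9, 1.9, -0.5]
gripper_width: -0.0001
gripper_force: 1.0
```

Emit:
{"method": "servo_tool", "body": {"motion": [[0,0.003,0.0001,0,0],[0,0.006,0.0001,0,0]]}}

```text
t: 3.9
tool_pos: [0.5714, -0.1578, 0.0543]
ee_rot: [[1.0, 0.025, 0.0], [0.025, -1.0, -0.0], [0.0, 0.0, -1.0]]
ft_force: [-1.0, 0.7, 1.7]
gripper_width: 0.0
gripper_force: 0.8
```

Emit:
{"method": "servo_tool", "body": {"motion": [[0,0.003,0.0001,0,0],[0,0.006,0.0001,0,0]]}}

```text
t: 4.1
tool_pos: [0.5771, -0.1576, 0.0543]
ee_rot: [[1.0, 0.025, -0.0], [0.025, -1.0, 0.0], [-0.0, -0.0, -1.0]]
ft_force: [-2.5, 0.2, 0.8]
gripper_width: 0.0
gripper_force: 1.0
```

Emit:
{"method": "servo_tool", "body": {"motion": [[0,0.002,0,0,0],[0,0.004,0.0001,0,0]]}}

```text
t: 4.3
tool_pos: [0.5789, -0.1574, 0.0541]
ee_rot: [[1.0, 0.025, -0.004], [0.025, -1.0, 0.001], [-0.004, -0.001, -1.0]]
ft_force: [-15.4, -2.5, 9.3]
gripper_width: -0.0002
gripper_force: 7.8
```

Emit:
{"method": "servo_tool", "body": {"motion": [[0,0.002,0,0,0],[0,0.004,0.0001,0,0]]}}

```text
t: 4.5
tool_pos: [0.5837, -0.1573, 0.0541]
ee_rot: [[1.0, 0.025, -0.003], [0.025, -1.0, 0.001], [-0.003, -0.001, -1.0]]
ft_force: [-7.2, 0.1, 3.3]
gripper_width: 0.0001
gripper_force: 3.2
```

Emit:
{"method": "servo_tool", "body": {"motion": [[0,0.002,0,0,0],[0,0.003,0.0001,0,0]]}}

```text
t: 4.7
tool_pos: [0.5876, -0.1572, 0.0541]
ee_rot: [[1.0, 0.025, -0.001], [0.025, -1.0, 0.0], [-0.001, -0.0, -1.0]]
ft_force: [-4.0, 0.1, 0.7]
gripper_width: -0.0
gripper_force: 1.6
```

Emit:
{"method": "servo_tool", "body": {"motion": [[0,0.001,0,0,0],[0,0.003,0.0001,0,0]]}}

```text
t: 4.9
tool_pos: [0.591, -0.1572, 0.0542]
ee_rot: [[1.0, 0.025, -0.0], [0.025, -1.0, 0.0], [-0.0, -0.0, -1.0]]
ft_force: [-1.5, 0.7, -0.8]
gripper_width: -0.0004
gripper_force: 0.6
```

Emit:
{"method": "servo_tool", "body": {"motion": [[0,0.001,0,0,0],[0,0.002,0.0001,0,0],[0,0.002,0.0001,0,0]]}}

```text
t: 5.2
tool_pos: [0.5929, -0.1573, 0.0544]
ee_rot: [[1.0, 0.025, -0.0], [0.025, -1.0, -0.0], [-0.0, 0.0, -1.0]]
ft_force: [-4.1, -1.7, 2.4]
gripper_width: 0.0002
gripper_force: 2.2
```

Emit:
{"method": "servo_tool", "body": {"motion": [[0,0.001,0,0,0],[0,0.002,0,0,0]]}}

```text
t: 5.4
tool_pos: [0.5929, -0.1572, 0.0543]
ee_rot: [[1.0, 0.025, -0.004], [0.025, -1.0, 0.0], [-0.004, -0.0, -1.0]]
ft_force: [-21.4, -4.8, 16.0]
gripper_width: 0.0002
gripper_force: 10.7
```

```bash
python3 - <<'E'
from h import *
s=sensors.state(); print(s["tool_pos"],s["ft_force"])
E
```

```text
[ 0.59293298 -0.15720274  0.05426648] [-21.4375181   -4.82550106  16.01780244]
```

It is against the firm stop, so I'll back off and look.

Emit:
{"method": "servo_tool", "body": {"motion": [[0,-0.01,0,0,0],[0,-0.04,-0.001,0,0],[0,-0.09,-0.002,0,0],[0,-0.13,-0.003,0,0],[0,-0.13,-0.003,0.05,0],[0,-0.13,-0.003,0.1,0],[0,-0.13,-0.003,0.15,0],[0,-0.13,-0.003,0.17,0]]}}

```text
t: 6.2
tool_pos: [0.4666, -0.1608, 0.229]
ee_rot: [[1.0, 0.025, 0.007], [0.025, -1.0, -0.003], [0.007, 0.003, -1.0]]
ft_force: [0.1, -1.1, -1.2]
gripper_width: -0.0002
gripper_force: 0.0
```

Emit:
{"method": "servo_tool", "body": {"motion": [[0,-0.02,-0.045,0,0],[0,-0.04,-0.09,0,0],[0,-0.06,-0.135,0,0],[0,-0.08,-0.18,0,0],[0,-0.1,-0.225,0,0],[0,-0.1,-0.225,0,0]]}}

```text
t: 6.8
tool_pos: [0.3631, -0.3903, 0.2245]
ee_rot: [[1.0, 0.02, 0.001], [0.02, -1.0, -0.003], [0.001, 0.003, -1.0]]
ft_force: [0.9, 0.6, 0.6]
gripper_width: -0.0002
gripper_force: 0.0
```

```bash
python3 - <<'E'
from h import *
im=get_image("top"); cv2.imwrite("pics/top1.png",im["frame"][...,::-1]); a=cloud(dict(np.load("top.npz"))); b=cloud(im)
print(np.round([b[v,350] for v in range(174,192,2)],4))
d=np.abs(a[20:275,60:275,2]-b[20:275,60:275,2]); print((d>.02).sum())
print(sensors.state()["ft_force"],sensors.state()["t"])
E
```

```text
[[ 0.6247 -0.1487  0.0905]
 [ 0.6217 -0.149   0.0884]
 [ 0.6188 -0.1495  0.0859]
 [ 0.6155 -0.1492  0.0868]
 [ 0.6138 -0.1521  0.0729]
 [ 0.6102 -0.1515  0.0755]
 [ 0.6067 -0.151   0.0773]
 [ 0.6041 -0.1522  0.0712]
 [ 0.6073 -0.1669  0.0014]]
0
[ 0.03136687  0.21679194 -0.54594572] 6.85
```

View pics/top1.png

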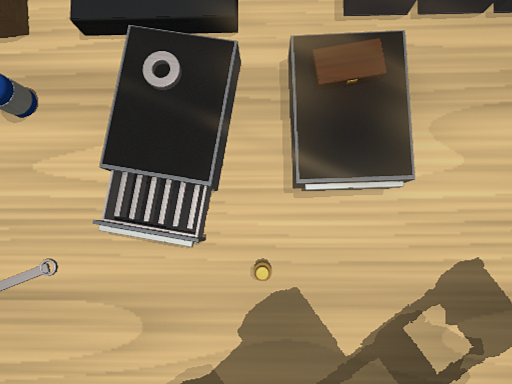

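The collet drawer is shut: its front is flush at (350,183) with only the strip proud. The parallel drawer and the pin at (262,270) haven't moved.

```bash
python3 -c "
from station import arm
print(arm.close_job())"
```

```text
the job is handed in; nothing more can be done
None
```

The collet drawer is fully home against its stop and stayed shut after the arm backed off; the parallel drawer still stands open, untouched, and the job is handed in.

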